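# Zero the grain mill and back its stones off two turns

## Robot

A 6-joint arm with a two-finger parallel gripper is mounted at the origin on a cart in front of the work surface, level with it; the furniture and walls round the work are solid. World frame = base frame: x ahead of the robot, y to its left, z up, the work surface at z = 0. Lengths are in m, angles in rad, forces in N, time in s.
With the tool pointing down it reaches from about 0.3 to 0.95 m from the base axis. Payload 3.1 kg.
Tool frame: the origin (TCP) lies between the finger pads, 19 mm behind the fingertips; this is the grasp point; x points along the fingers, z is the direction in which the jaws open and shut, and the axes are right-handed (so a half turn about x gives the same grasp; the last joint's range is limited). The gripper opens to 85 mm and grips with 20 to 120 N. Pads are 22 mm wide; open, the fingers measure 114 mm over their backs; the gripper's body (76 mm by 85 mm) begins 54 mm behind the grasp point. The pads swing forward as they close: fully open they stand 13 mm farther back than shut.
Start: joints at [1.263, 0.308, 1.634, -0, 1.2, -0.07], TCP at [0.147, 0.607, 0.25] pointing down, gripper open.
Joint ranges: [-3.06, 3.06], [-0.79, 1.96], [0.05, 2.63], [-1.19, 4.34], [0.05, 2.64], [-2.94, 2.94]. Speed limits (rad/s): [2.79, 2.79, 3.14, 3.14, 3.14, 3.14].

## Interface

Orientations are given as a unit quaternion [x, y, z, w].
In Python, from rig import observe, grab_frame, camera_info, sign_off gives the robot as it stands.
- The arm moves only by the tool apply_moves, never from a script. Its argument "commands" is a list of rows, each a list of 7 numbers: the closure, from 0 (fully open) to 1 (shut), then the shift along the world's x, y, z in units of 30 mm (1.0 is 30 mm), then the turn, a rotation vector about the world's x, y, z in rad. In form: [[claw, x, y, z, rx, ry, rz], ...]. A call has 1 to 5 rows; each row shifts and turns the commanded pose from where the row before left it; what a row does not reach is not made up. A row lasts 1/12 s, in which the tool goes at most 41.7 mm and 7.16 degrees, less where a joint would pass 70% of its speed; a pose out of reach is approached as far as the arm can. A call is refused whole if a number of a shift passes 1 or a number of a turn 0.125, either way. A call with a gripper value outside its range is refused whole. The fingers move at their own pace and stop on an object; "force" is the grip in N (left out, the last holds). Time passes only in rows, so rows that do not move let the fingers close. It gives the time, the measured TCP pose, the force and the opening at its end, in the units of the state.
- observe(): the state, without advancing time (a new reading comes with each control period).
- grab_frame(name): name is "scene" or "top" or "wrist"; returns the picture (480x640x3 uint8, blue, green, red); there is no depth.
- camera_info(name): a dict with "K" (3x3 intrinsics, pixels), "R" (3x3) and "t" (3): a world point X has camera coordinates R X + t. Camera axes: x right, y down, z forward; pixel columns grow to the right and rows downward; lengths in m; the calibration is good to about 2 mm. A picture is of the moment at which its call begins: read the wrist's pose just before it. camera_info takes no time and is no camera call; for the wrist camera it gives the pose at the moment of the call.
- sign_off(): hands the job in, once; it reports no verdict.
The state is a dict: "time_s": time; "joint_pos": joint angles; "joint_velocities": joint speeds; "joint_efforts": joint torques, N m; "tcp_pos": TCP position; "orientation": TCP orientation; "force": force on the tool from outside, world axes, zero at the start; "ft_torque": the same for the moment, N m; "opening": finger opening in m.
Only numpy, scipy, OpenCV 4.12 (cv2) and the standard library are available. Lean on these libraries where they do the work, as an engineer would, in place of code of your own. Each camera call takes 0.05 s, during which the arm holds its last target. There are 200 camera calls.

## Task

Set the grain mill for cracked wheat: take the black handle of its handwheel and wind the wheel clockwise until it comes up firm against the stop (millstones touching), then back it off, anticlockwise, exactly two full turns. Finish there still gripping the handle and keeping the wheel still, so that the setting cannot creep while I tighten the brass lock nut. Leave the flour bowl, the storage jar and the pink mug where they stand.

Things in the scene. Friction and masses are not known exactly. Their poses are not given: they have to be found in the camera images.
- mill: Grain mill fixed to the worktop: beech box 146 mm wide and deep, top at 96 mm, on rubber feet, with a shallow open steel hopper (134 mm across, rim at 129 mm) and a dark handwheel above it, brass lock nut under its hub. Origin: centre of its underside, on the wheel's vertical axis; z up; its -x side carries the steel flour spout and, on the hopper rim above it, a red zero mark.
- wheel_axis (a point): Fixed point on the vertical axis of the handwheel, 146 mm above the worktop, at the height of its rim when closed. The wheel (111 mm across its rim) turns stiffly, about 2 N at the handle, stays where it is left, and rises 2 mm a turn as it opens. Wall cabinets hang behind it, left and right, from about 450 mm up: come from the robot's side. A kettle stands to the left.
- wheel (a joint): Turn of the handwheel in rad, counted over several turns: 0 at the rigid closed stop (handle in line with the red mark), growing as it is turned anticlockwise seen from above (opening); two turns open is 12.566; it can open to 22. Starts between a third of a turn and one and a third turns open.
- handle: Upright black handle on the wheel's rim: barrel 45 mm tall, 22 mm thick, spinning freely on a vertical pin 50 mm from the wheel's axis, so that it can be gripped from above and led round in a circle without turning the gripper. Origin: centre of its lower end, 157 mm above the worktop with the wheel closed; z up. Nothing else in the wheel's circle stands higher than 2 mm above its lower end.
- handle_mid (a point): On the handle's axis, 27 mm above its lower end and 18 mm below its top: the place to grip (about 184 mm above the worktop with the wheel closed).
- flour_bowl: Bystander: white bowl 112 mm across, 34 mm tall, under the spout. Origin: centre of its underside.
- storage_jar: Bystander: clip-top glass storage jar 148 x 140 x 217 mm, behind the mill to the left. Origin: centre of its underside.
- pink_mug: Bystander: pink mug, 90 mm tall, behind the mill to the right. Origin: centre of its underside.

How it is judged:
By the outcome, as a careful person would: the job done as asked, in the order asked, and still so for the second after the job is handed in, while the arm keeps its last pose, push and grip.
It also fails if it takes over 56 s, if anything falls off the work surface, if the arm or the gripper's body presses on something with over 40 N, if the wrist force passes 120 N, or if a joint passes its speed limit or range.

## Working session

There is one attempt and no reset: what is moved stays moved. The work goes in short steps, Python scripts to look and compute and a tool call to move; the robot and the scene stay as the last step left them, time stands still between calls to the robot, and variables do not carry over. Pictures are saved under pics/ and viewed, about 8 in all and at most 12, crops included, and the job is handed in when it is done.

Besides the shell and the picture viewer there is one more tool, called after "Call:" as name(argument=value, ...) on one line, values as JSON. apply_moves: Moves the arm, as the interface text tells. Its arguments: {"type":"object","properties":{"commands":{"type":"array"},"force":{"type":"number"}},"required":["commands"]}

```bash
mkdir -p pics
python3 - <<'E'
from rig import *
import cv2,numpy as np
print(observe())
ims=[]
for n in("scene","top"):
    im=grab_frame(n);cv2.imwrite(f"pics/{n}0.png",im)
    c=camera_info(n);print(n,np.round(c["K"],1).tolist(),np.round(-np.array(c["R"]).T@np.array(c["t"]),3),np.round(c["R"],2).tolist())
E
```

```text
{'time_s': 0.0, 'joint_pos': array([ 1.26327565e+00,  3.09028228e-01,  1.63517602e+00,  2.43542773e-05,
        1.19972093e+00, -6.96925472e-02]), 'joint_velocities': array([ 8.71123051e-04,  2.57134153e-04,  7.50430739e-04, -3.93544508e-04,
       -9.98733121e-04, -4.46725108e-05]), 'joint_efforts': array([ 1.41446613e-03, -4.15252054e+01, -2.76662189e+01, -3.32195941e-05,
        1.03479519e-02, -1.96842691e-06]), 'tcp_pos': array([0.14702405, 0.60665865, 0.24873759]), 'orientation': array([-0.43760608,  0.55647422,  0.43669244,  0.55510096]), 'force': array([-0.18182787, -0.85289754,  0.84542496]), 'ft_torque': array([-0.01155298,  0.02446592,  0.02443105]), 'opening': 0.08546798046010805}
scene [[548.8, 0.0, 313.8], [0.0, 548.8, 240.7], [0.0, 0.0, 1.0]] [ 0.224 -0.547  0.667] [[0.84, -0.54, -0.0], [-0.33, -0.51, -0.79], [0.43, 0.67, -0.61]]
top [[566.5, 0.0, 320.2], [0.0, 566.5, 252.3], [0.0, 0.0, 1.0]] [0.434 0.062 1.203] [[-0.0, -1.0, -0.0], [-0.99, 0.0, -0.15], [0.15, 0.0, -0.99]]
```

View pics/scene0.png

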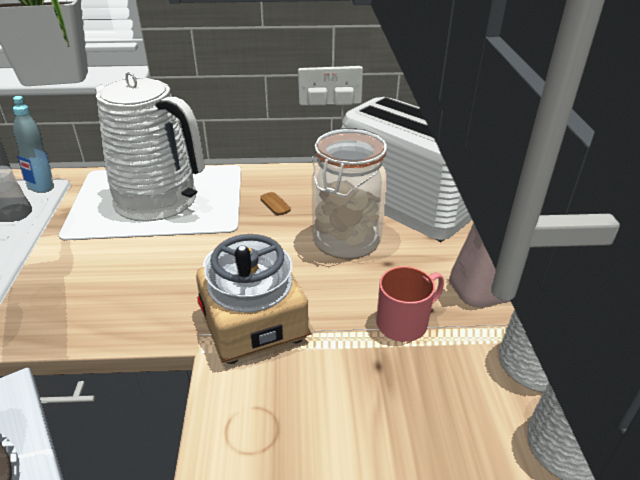

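View pics/top0.png

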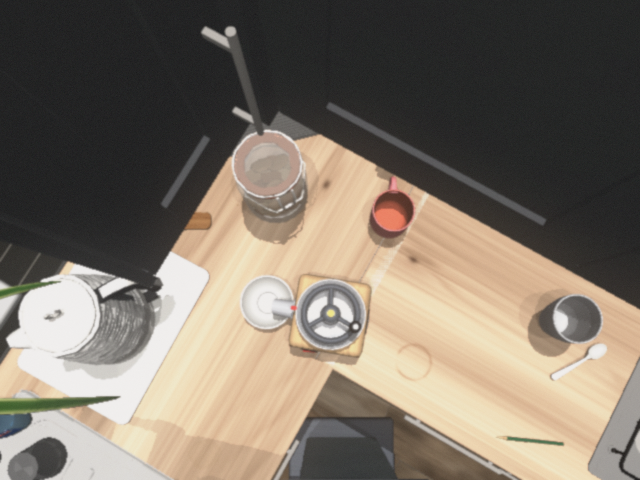

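The scene view shows the mill at about (252,290), its black handle near (243,258), and the jar and mug behind it. In the top view the hub is at about (331,314), the handle at (355,326), the red mark at (293,308) and the bowl at (267,302). I'll enlarge both views.

Run:
```python
import cv2,numpy as np
a=cv2.imread("pics/scene0.png")[225:325,190:320];b=cv2.imread("pics/top0.png")[262:362,230:385]
s=lambda i,k:cv2.resize(i,None,fx=k,fy=k,interpolation=cv2.INTER_CUBIC)
a=s(a,5);b=s(b,5)
a=cv2.resize(a,(390,300));b=cv2.resize(b,(400,258))
a=s(cv2.imread("pics/scene0.png")[228:318,192:312],3.3);b=s(cv2.imread("pics/top0.png")[267:357,275:385],3.3)
h=min(a.shape[0],b.shape[0]);cv2.imwrite("pics/crop0.png",np.hstack([a[:h],b[:h]]));print(a.shape,b.shape)
```

```text
(297, 396, 3) (297, 363, 3)
```

View pics/crop0.png

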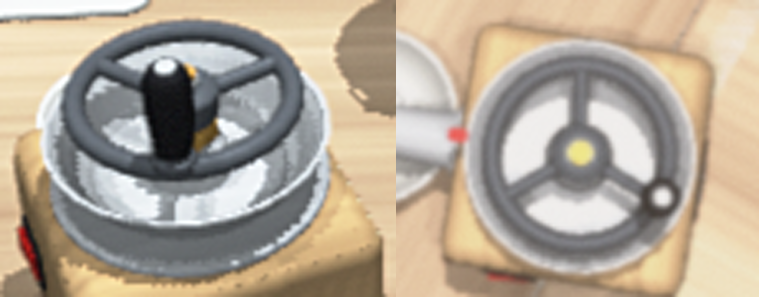

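The left crop shows the handle's bright cap at scene pixel (242.6,248) and its foot at (243.5,275). The right crop shows the cap at top pixel (355.3,326.4), the hub at (330.8,313.1) and the red mark at (293.8,307.9). The wheel is therefore roughly 160° open. Next I'll triangulate.

```bash
cat > h.py <<'E'
import cv2,numpy as np
from rig import *
def ray(n,uv,c=None):
    c=c or camera_info(n);K,R,t=(np.array(c[k],float) for k in"KRt")
    d=R.T@np.linalg.solve(K,[*uv,1.]);return -R.T@t.ravel(),d/np.linalg.norm(d)
def tri(*rs):
    A=sum(np.eye(3)-np.outer(d,d) for o,d in rs);b=sum((np.eye(3)-np.outer(d,d))@o for o,d in rs)
    p=np.linalg.solve(A,b);return p,[round(1e3*np.linalg.norm(np.cross(p-o,d)),1) for o,d in rs]
def plane(n,uv,z,c=None):
    o,d=ray(n,uv,c);return o+d*(z-o[2])/d[2]
def blob(m,x0,x1,y0,y1):
    k=np.zeros_like(m);k[y0:y1,x0:x1]=m[y0:y1,x0:x1]
    n,l,s,c=cv2.connectedComponentsWithStats(k);i=1+np.argmax(s[1:,4]);return c[i],s[i],(l==i).astype(np.uint8)
E
python3 - <<'E'
from h import *
s=cv2.imread("pics/scene0.png");t=cv2.imread("pics/top0.png")
np.set_printoptions(precision=4,suppress=True)
hs=cv2.cvtColor(t,cv2.COLOR_BGR2HSV)
hub,st,_=blob(cv2.inRange(hs,(22,90,120),(35,255,255)),322,342,304,324);print("hub top",hub,st)
h2=cv2.cvtColor(s,cv2.COLOR_BGR2HSV)
red,st,_=blob(cv2.inRange(hs,(0,140,120),(8,255,255))|cv2.inRange(hs,(172,140,120),(180,255,255)),285,302,300,316);print("red",red,st)
blk,st,m=blob(cv2.inRange(s,(0,0,0),(45,45,45)),228,258,240,285);print("handle scene",blk,st)
cap,st2,_=blob(cv2.inRange(s,(130,130,130),(255,255,255)),236,250,243,254);print("cap",cap,st2)
capt,st3,_=blob(cv2.inRange(t,(120,120,120),(255,255,255)),350,361,321,332);print("capt",capt,st3)
dk,st4,_=blob(cv2.inRange(t,(0,0,0),(60,60,60)),345,366,316,337);print("dkt",dk,st4)
# rim outer ellipses: gray wheel
for n,im,box in(("scene",s,(205,295,230,285)),("top",t,(292,372,275,355))):
    g=cv2.inRange(cv2.cvtColor(im,cv2.COLOR_BGR2HSV),(90,10,40),(140,110,135)) 
    c,stt,mm=blob(g,*[box[0],box[1],box[2],box[3]])
    ct=max(cv2.findContours(mm,cv2.RETR_EXTERNAL,cv2.CHAIN_APPROX_NONE)[0],key=len)
    e=cv2.fitEllipse(cv2.convexHull(ct)) ;print(n,stt,e)
p,r=tri(ray("scene",cap),ray("top",capt));print("cap",p,r)
H=plane("top",hub,.15);print("hub@.15",H, "red@.129",plane("top",red,.129))
print("cap top @.203",plane("top",capt,.203))
E
```

```text
hub top [330.2222 313.    ] [328 310   5   7  27]
red [293.2857 307.4286] [292 307   4   2   7]
handle scene [243.172  262.4198] [235 248  16  29 343]
cap [242.2439 245.6341] [236 243  14   8  82]
capt [355.4286 326.2286] [353 323   6   7  35]Traceback (most recent call last):
  File "<stdin>", line 11, in <module>
  File "h.py", line 13, in blob
    n,l,s,c=cv2.connectedComponentsWithStats(k);i=1+np.argmax(s[1:,4]);return c[i],s[i],(l==i).astype(np.uint8)
                                                    ~~~~~~~~~^^^^^^^^^
    return _wrapfunc(a, 'argmax', axis=axis, out=out, **kwds)
    return bound(*args, **kwds)
ValueError: attempt to get argmax of an empty sequence
```

Run:
```python
from h import *
s=cv2.imread("pics/scene0.png");t=cv2.imread("pics/top0.png")
np.set_printoptions(precision=4,suppress=True)
print(s[243:254,236:250].max(2))
cap,st2,_=blob(cv2.inRange(s,(185,185,185),(255,255,255)),239,247,245,252);print("cap",cap,st2)
E=[]
for n,im,box in(("scene",s,(205,295,230,285)),("top",t,(292,372,275,355))):
    g=cv2.inRange(im.max(2),40,125) 
    c,stt,mm=blob(g,*box)
    ct=max(cv2.findContours(mm,cv2.RETR_EXTERNAL,cv2.CHAIN_APPROX_NONE)[0],key=len)
    e=cv2.fitEllipse(cv2.convexHull(ct)) ;print(n,stt,e);E.append(e[0])
    cv2.ellipse(im,e,(0,0,255),1)
print("rim",tri(ray("scene",E[0]),ray("top",E[1])))
capt=(355.43,326.23)
for c in(cap,(242.6,248)):
  print("cap",tri(ray("scene",c),ray("top",capt)))
for z in(.15,.154):print("hub",plane("top",(330.5,313),z))
print("red@.129",plane("top",(293.5,307.6),.129),"cap",plane("top",capt,.203))
h=lambda i,k:cv2.resize(i,None,fx=k,fy=k)
cv2.imwrite("pics/ell.png",np.hstack([h(s[228:318,192:312],3),h(t[270:360,275:385],3)]))
```

```text
[[217 222 228 232 231 229 229 229 229 229 229 228 226 227]
 [228 228 228 228 226 224 226 227 228 229 230 228 226 220]
 [226 228 225 224 201 172 186 197 193 212 230 233 225 218]
 [229 228 178 176 228 238 242 243 200 142 172 216 222 218]
 [193 138 117 223 249 248 249 254 251 153  86 141 218 226]
 [143  64 121 244 254 252 252 255 240 132  43  67 156 238]
 [ 91  36  90 198 243 255 251 234 163  76  38  32  89 235]
 [ 46  33  50 101 141 161 150 130  83  44  40  33  44 163]
 [ 30  35  39  44  60  65  59  56  47  43  38  33  22  68]
 [ 24  32  40  39  41  41  41  46  45  40  34  27  19  32]
 [ 22  29  32  33  36  40  38  35  36  34  26  27  22  35]]
cap [241.6538 247.1154] [239 245   8   5  26]
scene [ 209  235   75   50 1424] ((244.6072235107422, 260.8420715332031), (49.30478286743164, 79.32292938232422), 75.39584350585938)
top [ 301  284   60   62 1114] ((330.7635803222656, 314.6953430175781), (60.1663818359375, 61.70991897583008), 144.76918029785156)
rim (array([0.4804, 0.0471, 0.1413]), [np.float64(1.7), np.float64(1.7)])
cap (array([0.4585, 0.0046, 0.2046]), [np.float64(0.5), np.float64(0.5)])
cap (array([0.4591, 0.0043, 0.203 ]), [np.float64(0.0), np.float64(0.0)])
hub [0.4847 0.0471 0.15  ]
hub [0.4845 0.0472 0.154 ]
red@.129 [0.496  0.1167 0.129 ] cap [0.459  0.0043 0.203 ]
```

View pics/ell.png

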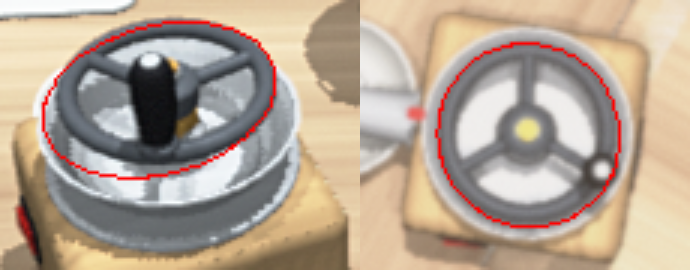

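The top-view ellipse follows the rim, but the scene one took in some of the hopper, so I won't use it. The two-ray cap point (0.459, 0.004, 0.203) is 49.9 mm from the hub, and both that and its height match the given sizes. The handle is about 158° open. Before swinging over I'll check clearance to the kettle and jar.

Run:
```python
from h import *
from scipy.spatial.transform import Rotation as R
np.set_printoptions(precision=3,suppress=True)
print("R",R.from_quat(observe()["orientation"]).as_matrix())
print("kettle lid/rod", tri(ray("scene",(131,82)),ray("top",(62,315))), "kettle handle", plane("top",(155,285),.2),"kettle near", plane("top",(85,360),.02))
print("jar top near edge", plane("top",(300,190),.21),plane("top",(272,200),.21),plane("top",(268,165),.217))
print("mug", plane("top",(393,212),.09), "bowl",plane("top",(267,302),.034))
```

```text
R [[-0.001 -0.972  0.236]
 [-0.002  0.236  0.972]
 [-1.     0.    -0.002]]
kettle lid/rod (array([0.475, 0.488, 0.275]), [np.float64(1.9), np.float64(1.9)]) kettle handle [0.533 0.36  0.2  ] kettle near [0.396 0.551 0.02 ]
jar top near edge [0.703 0.102 0.21 ] [0.685 0.152 0.21 ] [0.748 0.16  0.217]
mug [ 0.689 -0.08   0.09 ] bowl [0.513 0.176 0.034]
```

Call:
apply_moves(commands=[[0,0.18,-1,0.1,0,0,0],[0,0.18,-1,0.1,0,0,0],[0,0.18,-1,0.1,0,0,0],[0,0.18,-1,0.1,0,0,0],[0,0.18,-1,0.1,0,0,0]], force=40)

```text
time_s: 0.52
tcp_pos: [0.1741, 0.4556, 0.2643]
orientation: [-0.438, 0.556, 0.437, 0.555]
force: [0.1, -0.1, 0.3]
opening: 0.0853
```

Call:
apply_moves(commands=[[0,0.18,-1,0.1,0,0,0],[0,0.18,-1,0.1,0,0,0],[0,0.18,-1,0.1,0,0,0],[0,0.18,-1,0.1,0,0,0],[0,0.18,-1,0.1,0,0,0]])

```text
time_s: 0.93
tcp_pos: [0.2009, 0.3057, 0.2796]
orientation: [-0.437, 0.556, 0.437, 0.555]
force: [0.1, 0.2, 1.0]
opening: 0.0851
```

Call:
apply_moves(commands=[[0,0.8,-0.95,0,0,0,0],[0,0.8,-0.95,0,0,0,0],[0,0.8,-0.95,0,0,0,0],[0,0.8,-0.95,0,0,0,0],[0,0.8,-0.95,0,0,0,0]])

```text
time_s: 1.35
tcp_pos: [0.3217, 0.1632, 0.2799]
orientation: [-0.437, 0.556, 0.437, 0.556]
force: [1.1, 1.0, -1.0]
opening: 0.0854
```

Call:
apply_moves(commands=[[0,0.8,-0.95,0,0,0,0],[0,0.8,-0.95,0,0,0,0],[0,0.8,-0.95,0,0,0,0],[0,0.8,-0.95,0,0,0,0],[0,0,0,0,0,0,0]])

```text
time_s: 1.77
tcp_pos: [0.4208, 0.0464, 0.2802]
orientation: [-0.437, 0.557, 0.434, 0.557]
force: [0.7, -0.3, 0.1]
opening: 0.0857
```

Run:
```python
from h import *
np.set_printoptions(precision=4,suppress=True)
c=camera_info("wrist");im=grab_frame("wrist")
K,R,t=(np.array(c[k],float) for k in"KRt")
for P in((.459,.0043,.203),(.4846,.0471,.15),(.496,.1167,.129)):
    q=K@(R@np.array(P)+t.ravel());q=q[:2]/q[2];print(q)
    if 0<q[0]<640 and 0<q[1]<480: cv2.drawMarker(im,(int(q[0]),int(q[1])),(0,255,0),0,12,1)
cv2.imwrite("pics/w0.png",im);print(-R.T@t.ravel(),observe()["joint_pos"],observe()["tcp_pos"])
```

```text
[264.1747 343.2105]
[346.7872 317.4597]
[444.2739 295.5864]
[0.3386 0.0682 0.405 ] [ 0.0123 -0.1317  2.0501 -0.0005  1.2234 -1.3152] [0.4187 0.0485 0.2798]
```

View pics/w0.png

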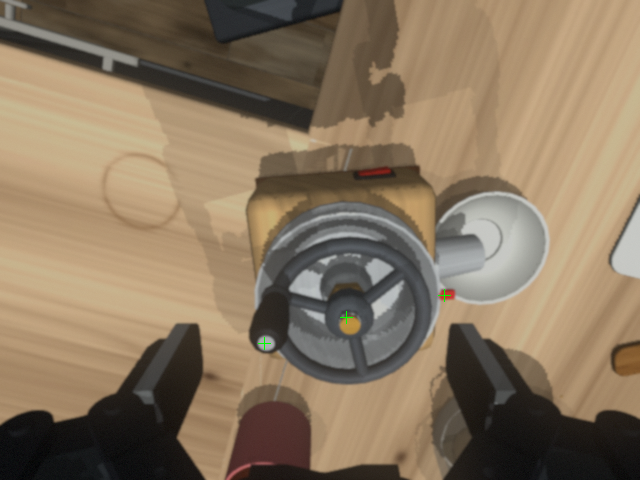

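The wrist view agrees. The cap is on the predicted mark at (265,343), the hub's brass is at (349,323) and the red mark is at (446,295). I'll move above the handle.

Call:
apply_moves(commands=[[0,0.69,-0.75,0,0,0,0],[0,0.69,-0.75,0,0,0,0],[0,0,0,0,0,0,0],[0,0,0,0,0,0,0],[0,0,0,0,0,0,0]])

```text
time_s: 2.23
tcp_pos: [0.4575, 0.0069, 0.2794]
orientation: [-0.437, 0.556, 0.438, 0.555]
force: [-0.4, -0.3, 0.2]
opening: 0.0855
```

Run:
```python
from h import *
print(observe()["tcp_pos"],observe()["joint_pos"])
```

```text
[0.45748989 0.00688456 0.27938041] [-8.06187909e-02 -5.12379202e-02  1.97779100e+00  7.30160558e-04
  1.21724755e+00 -1.41437116e+00]
```

Call:
apply_moves(commands=[[0,0.05,-0.09,-0.7,0,0,0],[0,0,0,-0.8,0,0,0],[0,0,0,-0.8,0,0,0],[0,0,0,-0.8,0,0,0],[0,0,0,0,0,0,0]])

```text
time_s: 2.65
tcp_pos: [0.4548, 0.0049, 0.1823]
orientation: [-0.435, 0.558, 0.44, 0.553]
force: [-1.6, 0.8, -0.2]
opening: 0.0853
```

Call:
apply_moves(commands=[[1,0,0,0,0,0,0],[1,0,0,0,0,0,0],[1,0,0,0,0,0,0],[1,0,0,0,0,0,0],[1,0,0,0,0,0,0]], force=50)

```text
time_s: 3.07
tcp_pos: [0.4611, 0.0032, 0.1884]
orientation: [-0.438, 0.555, 0.437, 0.556]
force: [-0.4, 0.0, -1.2]
opening: 0.0255
```

Call:
apply_moves(commands=[[1,0,0,0,0,0,0],[1,0,0,0,0,0,0],[1,0,0,0,0,0,0]])

```text
time_s: 3.32
tcp_pos: [0.4611, 0.0034, 0.1881]
orientation: [-0.437, 0.555, 0.437, 0.557]
force: [-0.2, 1.9, 6.0]
opening: 0.0206
```

Run:
```python
from h import *
print(observe()["tcp_pos"],observe()["force"])
cv2.imwrite("pics/w1.png",grab_frame("wrist"));cv2.imwrite("pics/s1.png",grab_frame("scene")[200:350,170:330])
a=cv2.resize(cv2.imread("pics/w1.png"),(480,360));b=cv2.resize(cv2.imread("pics/s1.png"),(320,300));b=cv2.copyMakeBorder(b,0,60,0,0,0)
cv2.imwrite("pics/ws1.png",np.hstack([a,b]))
```

```text
[0.46107242 0.0034156  0.18809973] [-0.22164558  1.94753428  6.02855452]
```

View pics/ws1.png

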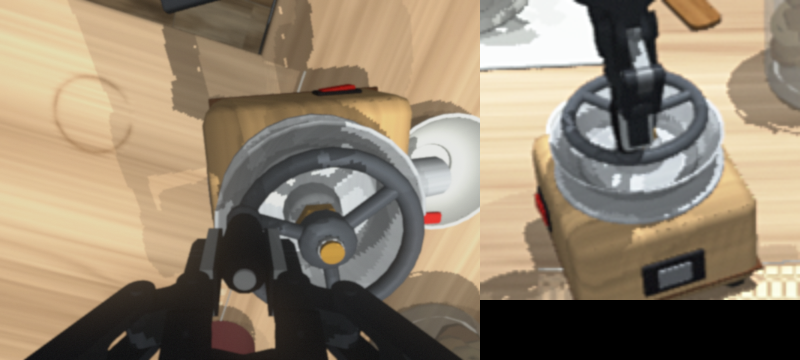

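The handle is gripped, with the pads closed on it at 20.6 mm, and the fingertips clear the wheel. I'll wind clockwise in 15° rows on the 50 mm circle.

Call:
apply_moves(commands=[[1,-0.345,0.265,-0.003,0,0,0],[1,-0.265,0.345,-0.003,0,0,0],[1,-0.167,0.402,-0.003,0,0,0],[1,-0.057,0.431,-0.003,0,0,0]])

```text
time_s: 3.75
tcp_pos: [0.4361, 0.0466, 0.1877]
orientation: [-0.439, 0.555, 0.436, 0.557]
force: [5.7, -2.4, 3.4]
opening: 0.0204
```

Call:
apply_moves(commands=[[1,0,0,0,0,0,0],[1,0,0,0,0,0,0],[1,0,0,0,0,0,0]])

```text
time_s: 4.0
tcp_pos: [0.4362, 0.0472, 0.1876]
orientation: [-0.438, 0.555, 0.437, 0.557]
force: [2.6, 2.2, 5.5]
opening: 0.0203
```

Call:
apply_moves(commands=[[1,0.057,0.431,-0.003,0,0,0],[1,0.167,0.402,-0.003,0,0,0],[1,0.265,0.345,-0.003,0,0,0],[1,0.345,0.265,-0.003,0,0,0],[1,0,0,0,0,0,0]])

```text
time_s: 4.42
tcp_pos: [0.4615, 0.0902, 0.1874]
orientation: [-0.438, 0.555, 0.437, 0.556]
force: [1.7, 0.4, 7.8]
opening: 0.0206
```

Call:
apply_moves(commands=[[1,0.196,0.1,-0.0015,0,0,0],[1,0.206,0.066,-0.0015,0,0,0],[1,0.213,0.042,-0.0015,0,0,0],[1,0,0,0,0,0,0]])

```text
time_s: 4.75
tcp_pos: [0.479, 0.0962, 0.1873]
orientation: [-0.437, 0.556, 0.437, 0.556]
force: [-0.8, 2.3, 9.6]
opening: 0.0203
```

Call:
apply_moves(commands=[[1,0.217,0.015,-0.0015,0,0,0],[1,0,0,0,0,0,0],[1,0,0,0,0,0,0]])

```text
time_s: 5.0
tcp_pos: [0.4853, 0.0968, 0.1874]
orientation: [-0.437, 0.556, 0.437, 0.556]
force: [-0.3, 2.0, 10.5]
opening: 0.0203
```

Call:
apply_moves(commands=[[1,0.116,-0.004,0.005,0,0,0],[1,0.116,-0.012,0,0,0,0],[1,0,0,0,0,0,0],[1,0,0,0,0,0,0]])

```text
time_s: 5.33
tcp_pos: [0.4919, 0.0965, 0.1874]
orientation: [-0.436, 0.556, 0.438, 0.556]
force: [-0.1, 3.3, 9.8]
opening: 0.0199
```

Call:
apply_moves(commands=[[1,0.087,-0.015,0,0,0,0],[1,0,0,0,0,0,0],[1,0,0,0,0,0,0],[1,0,0,0,0,0,0]])

```text
time_s: 5.67
tcp_pos: [0.4943, 0.0961, 0.1874]
orientation: [-0.436, 0.556, 0.438, 0.556]
force: [-2.2, 3.7, 10.2]
opening: 0.0204
```

Call:
apply_moves(commands=[[1,0.087,-0.02,0,0,0,0],[1,0,0,0,0,0,0],[1,0,0,0,0,0,0],[1,0,0,0,0,0,0]])

```text
time_s: 6.0
tcp_pos: [0.4959, 0.0959, 0.1872]
orientation: [-0.435, 0.557, 0.438, 0.555]
force: [-2.7, 4.9, 11.9]
opening: 0.0202
```

Call:
apply_moves(commands=[[1,0.087,-0.022,0,0,0,0],[1,0,0,0,0,0,0],[1,0,0,0,0,0,0],[1,0,0,0,0,0,0]])

```text
time_s: 6.33
tcp_pos: [0.4966, 0.0958, 0.187]
orientation: [-0.434, 0.558, 0.44, 0.554]
force: [-6.5, 6.4, 14.2]
opening: 0.0204
```

Call:
apply_moves(commands=[[1,0.087,-0.022,0,0,0,0],[1,0,0,0,0,0,0],[1,0,0,0,0,0,0],[1,0,0,0,0,0,0]])

```text
time_s: 6.67
tcp_pos: [0.4975, 0.0956, 0.1868]
orientation: [-0.433, 0.559, 0.441, 0.553]
force: [-11.1, 7.6, 17.6]
opening: 0.0203
```

Run:
```python
from h import *
o=observe();print(o["tcp_pos"],o["force"],o["ft_torque"])
cv2.imwrite("pics/t2.png",grab_frame("top"));cv2.imwrite("pics/w2.png",grab_frame("wrist"))
a=cv2.resize(cv2.imread("pics/w2.png"),(480,360));b=cv2.resize(cv2.imread("pics/t2.png")[270:360,275:355],(320,360),interpolation=cv2.INTER_CUBIC)
cv2.imwrite("pics/wt2.png",np.hstack([a,b]))
```

```text
[0.49745131 0.09564351 0.18682225] [-11.07705356   7.58751774  17.5895997 ] [ 0.86196864  1.86050117 -0.04231073]
```

View pics/wt2.png

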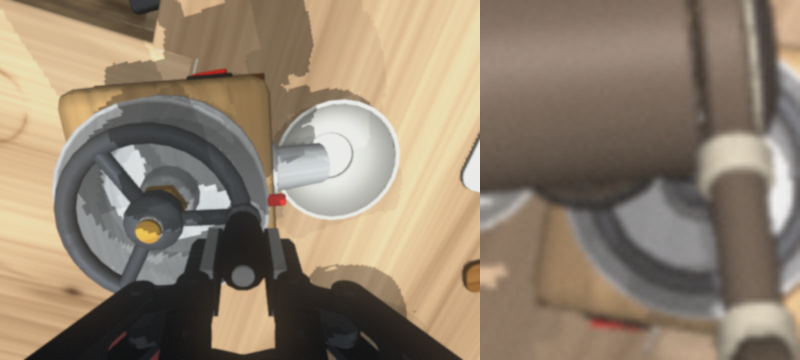

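The wrist view shows the handle's spoke (245,215) pointing at the red mark (277,200), while the arm hides the wheel in the top view. The resisting force climbed from 2 to 11 N while the TCP nearly stopped, at about 79° by my circle against 80.7° for the mark seen. That is the closed stop. I'll unload and start opening.

Call:
apply_moves(commands=[[1,-0.16,0.04,0.02,0,0,0],[1,0,0,0,0,0,0],[1,0,0,0,0,0,0],[1,0,0,0,0,0,0]])

```text
time_s: 7.1
tcp_pos: [0.4958, 0.0959, 0.1874]
orientation: [-0.435, 0.557, 0.439, 0.555]
force: [-3.5, 5.4, 10.2]
opening: 0.0202
```

Call:
apply_moves(commands=[[1,-0.434,0.027,0.003,0,0,0],[1,-0.426,-0.087,0.003,0,0,0],[1,-0.389,-0.194,0.003,0,0,0],[1,-0.326,-0.288,0.003,0,0,0],[1,-0.24,-0.363,0.003,0,0,0]])

```text
time_s: 7.52
tcp_pos: [0.4415, 0.0685, 0.1876]
orientation: [-0.436, 0.556, 0.438, 0.556]
force: [0.8, 2.9, 6.5]
opening: 0.0204
```

Call:
apply_moves(commands=[[1,0,0,0,0,0,0],[1,0,0,0,0,0,0],[1,0,0,0,0,0,0]])

```text
time_s: 7.77
tcp_pos: [0.4408, 0.0668, 0.1875]
orientation: [-0.436, 0.558, 0.438, 0.554]
force: [-4.1, -0.7, 10.8]
opening: 0.0203
```

Tracking is good, at about 156° with 154° commanded. I'll continue to one full turn.

Call:
apply_moves(commands=[[1,-0.138,-0.413,0.003,0,0,0],[1,-0.027,-0.434,0.003,0,0,0],[1,0.087,-0.426,0.003,0,0,0],[1,0.194,-0.389,0.003,0,0,0],[1,0.288,-0.326,0.003,0,0,0]])

```text
time_s: 8.18
tcp_pos: [0.454, 0.0083, 0.1879]
orientation: [-0.435, 0.556, 0.438, 0.556]
force: [1.2, 5.4, 6.3]
opening: 0.0201
```

Call:
apply_moves(commands=[[1,0.363,-0.24,0.003,0,0,0],[1,0.413,-0.138,0.003,0,0,0],[1,0.434,-0.027,0.003,0,0,0],[1,0.426,0.087,0.003,0,0,0],[1,0.389,0.194,0.003,0,0,0]])

```text
time_s: 8.6
tcp_pos: [0.5142, 0.004, 0.188]
orientation: [-0.435, 0.558, 0.438, 0.554]
force: [-3.4, 1.1, 8.5]
opening: 0.0204
```

Call:
apply_moves(commands=[[1,0.326,0.288,0.003,0,0,0],[1,0.24,0.363,0.003,0,0,0],[1,0.138,0.413,0.003,0,0,0],[1,0.027,0.434,0.003,0,0,0],[1,-0.087,0.426,0.003,0,0,0]])

```text
time_s: 9.02
tcp_pos: [0.5352, 0.061, 0.1889]
orientation: [-0.438, 0.557, 0.437, 0.555]
force: [-0.5, -2.9, 5.8]
opening: 0.0208
```

Call:
apply_moves(commands=[[1,-0.194,0.389,0.003,0,0,0],[1,-0.288,0.326,0.003,0,0,0],[1,-0.363,0.24,0.003,0,0,0],[1,-0.413,0.138,0.003,0,0,0]])

```text
time_s: 9.35
tcp_pos: [0.4984, 0.0953, 0.1897]
orientation: [-0.438, 0.555, 0.437, 0.557]
force: [2.4, -0.2, 5.2]
opening: 0.0201
```

Call:
apply_moves(commands=[[1,0,0,0,0,0,0],[1,0,0,0,0,0,0],[1,0,0,0,0,0,0]])

```text
time_s: 9.6
tcp_pos: [0.4962, 0.0957, 0.1895]
orientation: [-0.436, 0.556, 0.438, 0.555]
force: [-1.2, 5.1, 8.9]
opening: 0.02
```

One full turn brings the TCP back to (0.4962, 0.0957), against (0.4958, 0.0959) at the stop, and 2 mm higher as expected. Now the second turn.

Call:
apply_moves(commands=[[1,-0.434,0.027,0.003,0,0,0],[1,-0.426,-0.087,0.003,0,0,0],[1,-0.389,-0.194,0.003,0,0,0],[1,-0.326,-0.288,0.003,0,0,0],[1,-0.24,-0.363,0.003,0,0,0]])

```text
time_s: 10.02
tcp_pos: [0.4415, 0.0685, 0.1897]
orientation: [-0.436, 0.556, 0.438, 0.555]
force: [1.5, 1.9, 6.4]
opening: 0.02
```

Call:
apply_moves(commands=[[1,-0.138,-0.413,0.003,0,0,0],[1,-0.027,-0.434,0.003,0,0,0],[1,0.087,-0.426,0.003,0,0,0],[1,0.194,-0.389,0.003,0,0,0],[1,0.288,-0.326,0.003,0,0,0]])

```text
time_s: 10.43
tcp_pos: [0.454, 0.0083, 0.1899]
orientation: [-0.435, 0.556, 0.438, 0.556]
force: [1.2, 5.5, 5.5]
opening: 0.0203
```

Call:
apply_moves(commands=[[1,0.363,-0.24,0.003,0,0,0],[1,0.413,-0.138,0.003,0,0,0],[1,0.434,-0.027,0.003,0,0,0],[1,0.426,0.087,0.003,0,0,0],[1,0.389,0.194,0.003,0,0,0]])

```text
time_s: 10.85
tcp_pos: [0.5141, 0.0039, 0.19]
orientation: [-0.435, 0.558, 0.438, 0.554]
force: [-3.1, 1.5, 7.1]
opening: 0.0204
```

Call:
apply_moves(commands=[[1,0.326,0.288,0.003,0,0,0],[1,0.24,0.363,0.003,0,0,0],[1,0.138,0.413,0.003,0,0,0],[1,0.027,0.434,0.003,0,0,0],[1,-0.087,0.426,0.003,0,0,0]])

```text
time_s: 11.27
tcp_pos: [0.5351, 0.061, 0.191]
orientation: [-0.438, 0.557, 0.437, 0.555]
force: [0.6, -2.4, 6.0]
opening: 0.02
```

Call:
apply_moves(commands=[[1,-0.194,0.389,0.003,0,0,0],[1,-0.288,0.326,0.003,0,0,0],[1,-0.363,0.24,0.003,0,0,0],[1,-0.3,0.1,0.003,0,0,0],[1,-0.113,0.038,0,0,0,0]])

```text
time_s: 11.68
tcp_pos: [0.497, 0.0956, 0.1917]
orientation: [-0.437, 0.555, 0.437, 0.556]
force: [3.1, 1.7, 5.8]
opening: 0.0204
```

Call:
apply_moves(commands=[[1,0,0,0,0,0,0],[1,0,0,0,0,0,0],[1,0,0,0,0,0,0],[1,0,0,0,0,0,0],[1,0,0,0,0,0,0]])

```text
time_s: 12.1
tcp_pos: [0.4969, 0.0956, 0.1916]
orientation: [-0.436, 0.556, 0.438, 0.556]
force: [0.2, 3.2, 7.4]
opening: 0.02
```

Run:
```python
from h import *
o=observe();print(o["tcp_pos"],o["force"],o["ft_torque"])
cv2.imwrite("pics/w3.png",grab_frame("wrist"));cv2.imwrite("pics/s3.png",grab_frame("scene"))
a=cv2.resize(cv2.imread("pics/w3.png"),(400,300));a2=cv2.resize(cv2.imread("pics/w2.png"),(400,300));b=cv2.resize(cv2.imread("pics/s3.png"),(400,300))
b2=cv2.resize(cv2.imread("pics/s3.png")[200:350,170:370],(400,300))
cv2.imwrite("pics/fin.png",np.vstack([np.hstack([a2,a]),np.hstack([b,b2])]))
for n in("w2","w3"):
    h=cv2.cvtColor(cv2.imread(f"pics/{n}.png"),cv2.COLOR_BGR2HSV)
    m=cv2.inRange(h,(0,180,120),(6,255,255))|cv2.inRange(h,(174,180,120),(180,255,255))
    print(n,"red",blob(m,330,420,240,300)[:2],"brass",blob(cv2.inRange(h,(15,120,120),(30,255,255)),160,240,270,340)[:2])
```

```text
[0.49685972 0.0955838  0.19158994] [0.1831594  3.21460601 7.42554655] [ 0.42795494  0.04995743 -0.0222607 ]
w2 red (array([376.29545455, 268.88636364]), array([373, 265,   7,   8,  44], dtype=int32)) brass (array([196.76697736, 309.06790945]), array([181, 295,  32,  29, 751], dtype=int32))
w3 red (array([374.36708861, 263.51898734]), array([368, 257,  11,  12,  79], dtype=int32)) brass (array([197.71102151, 308.92069892]), array([182, 295,  32,  29, 744], dtype=int32))
```

View pics/fin.png

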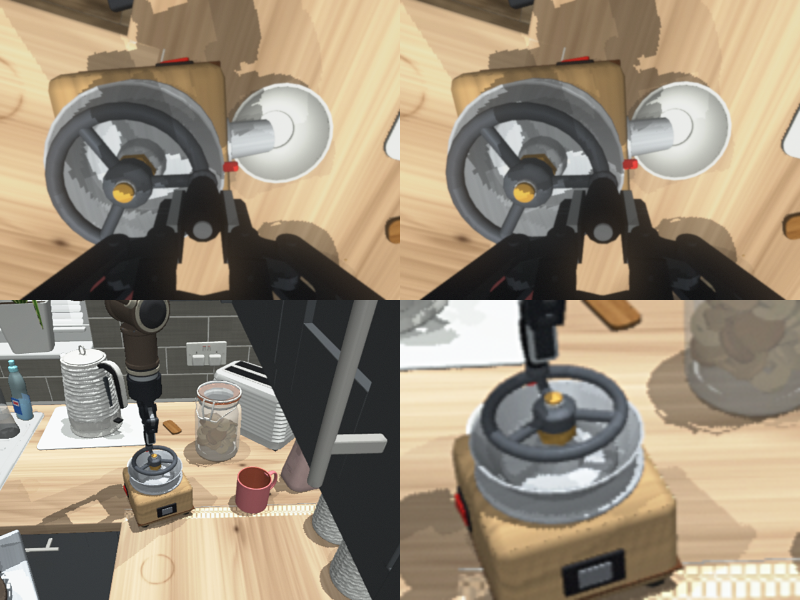

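The pictures show the spokes and handle back as they were at the stop, with the red mark at wrist pixel (374,263). The bowl, jar and mug are where they stood. The TCP is about 1 mm (1.3°) short of the stop bearing, so I'll nudge it on, then compare the spoke bearings on the wheel plane with the picture at the stop.

Call:
apply_moves(commands=[[1,-0.05,0.01,0,0,0,0],[1,0,0,0,0,0,0],[1,0,0,0,0,0,0],[1,0,0,0,0,0,0],[1,0,0,0,0,0,0]])

```text
time_s: 12.62
tcp_pos: [0.4962, 0.0957, 0.1917]
orientation: [-0.437, 0.556, 0.437, 0.556]
force: [1.7, 4.1, 6.4]
opening: 0.0201
```

```bash
cat > spoke.py <<'E'
from h import *
# camera pose relative to TCP is fixed: derive from the present pose, apply to the stop pose
from scipy.spatial.transform import Rotation as Ro
o=observe();c=camera_info("wrist");im3=grab_frame("wrist");cv2.imwrite("pics/w4.png",im3)
print(o["tcp_pos"],o["force"])
T=lambda R,p:np.block([[R,np.array(p).reshape(3,1)],[np.zeros((1,3)),np.ones((1,1))]])
W=T(Ro.from_quat(o["orientation"]).as_matrix(),o["tcp_pos"]);C=T(np.array(c["R"]),c["t"]);M=C@W
W2=T(Ro.from_quat([-.433,.559,.441,.553]).as_matrix(),[.49745,.09564,.18682]);C2=M@np.linalg.inv(W2)
K=np.array(c["K"]);a=np.radians(np.arange(0,360,.25))
def prof(im,C,z,r):
    P=np.stack([.4852+r*np.cos(a),.047+r*np.sin(a),0*a+z,1+0*a]);q=K@(C@P)[:3];q=(q[:2]/q[2]).astype(np.float32)
    return cv2.remap(cv2.cvtColor(im,cv2.COLOR_BGR2GRAY),q[:1],q[1:],1)[0].astype(float)
im2=cv2.imread("pics/w2.png")
for r in(.026,.030,.034):
    p=prof(im2,C2,.146,r);q=prof(im3,C,.150,r)
    s=np.arange(-60,61);w=slice(40,1400)
    m=[np.corrcoef(p,np.roll(q,-k))[0,1] for k in s];k=int(np.argmax(m));print(r,"wheel now minus stop deg",s[k]*.25,round(m[k],3))
    print([int(x) for x in p[::40]],[int(x) for x in q[::40]])
E
python3 spoke.py
```

```text
[0.4962255  0.09567701 0.19169313] [1.72953718 4.11100766 6.4481514 ]
0.026 wheel now minus stop deg -0.25 0.859
[143, 145, 143, 117, 70, 83, 196, 218, 69, 60, 98, 130, 131, 109, 98, 117, 106, 93, 221, 61, 68, 207, 194, 129, 102, 118, 119, 114, 135, 144, 150, 115, 98, 106, 155, 154] [137, 142, 143, 155, 54, 65, 125, 200, 90, 60, 108, 145, 125, 133, 93, 111, 108, 98, 220, 62, 68, 200, 197, 122, 117, 121, 125, 148, 149, 147, 152, 95, 98, 120, 146, 140]
0.03 wheel now minus stop deg -0.75 0.932
[140, 140, 139, 43, 42, 38, 126, 216, 59, 58, 213, 91, 91, 99, 106, 96, 88, 147, 221, 57, 92, 195, 175, 96, 99, 107, 126, 150, 150, 149, 148, 147, 97, 134, 147, 140] [137, 140, 131, 43, 40, 39, 123, 129, 60, 64, 212, 101, 118, 129, 117, 112, 91, 206, 221, 61, 84, 196, 98, 105, 107, 107, 152, 151, 149, 149, 147, 132, 96, 146, 152, 145]
0.034 wheel now minus stop deg -1.25 0.969
[137, 139, 37, 38, 59, 76, 77, 83, 60, 86, 215, 215, 81, 86, 88, 89, 109, 168, 221, 60, 109, 198, 96, 103, 105, 128, 151, 151, 152, 148, 150, 147, 97, 148, 152, 142] [144, 140, 37, 38, 66, 77, 77, 79, 60, 131, 214, 224, 81, 87, 90, 90, 109, 221, 221, 57, 105, 174, 103, 103, 109, 149, 148, 148, 148, 152, 148, 145, 96, 150, 147, 148]
```

Both measures say about 1° short, so one more small nudge.

Call:
apply_moves(commands=[[1,-0.04,0.008,0,0,0,0],[1,0,0,0,0,0,0],[1,0,0,0,0,0,0],[1,0,0,0,0,0,0],[1,0,0,0,0,0,0]])

```text
time_s: 13.08
tcp_pos: [0.4952, 0.0959, 0.1917]
orientation: [-0.437, 0.555, 0.437, 0.556]
force: [2.4, 3.5, 7.1]
opening: 0.0201
```

```bash
python3 spoke.py | grep -v '^\[[0-9]*,'; python3 -c "
from h import *
o=observe();print(o['time_s'],o['force'])"
```

```text
[0.49522592 0.09586009 0.19171498] [2.38956828 3.53388407 7.06541624]
0.026 wheel now minus stop deg 0.5 0.853
0.03 wheel now minus stop deg 0.25 0.91
0.034 wheel now minus stop deg -0.25 0.95
13.1333 [2.77415414 2.52838923 5.60122606]
```

The spokes are now within about 0.5° of the stop bearing. I'll ease the remaining push slightly and check that it stays still before handing in.

Call:
apply_moves(commands=[[1,0.02,-0.004,0,0,0,0],[1,0,0,0,0,0,0],[1,0,0,0,0,0,0],[1,0,0,0,0,0,0],[1,0,0,0,0,0,0]])

```text
time_s: 13.55
tcp_pos: [0.4954, 0.0958, 0.1917]
orientation: [-0.436, 0.556, 0.438, 0.556]
force: [1.0, 3.1, 5.9]
opening: 0.0203
```

Call:
apply_moves(commands=[[1,0,0,0,0,0,0],[1,0,0,0,0,0,0],[1,0,0,0,0,0,0],[1,0,0,0,0,0,0],[1,0,0,0,0,0,0]])

```text
time_s: 13.97
tcp_pos: [0.4954, 0.0959, 0.1917]
orientation: [-0.436, 0.556, 0.438, 0.556]
force: [1.0, 4.3, 6.7]
opening: 0.0204
```

```bash
python3 spoke.py | grep -v '^\[[0-9]*,'
```

```text
[0.49535036 0.09585854 0.19165472] [1.03563809 4.31505438 6.67093012]
0.026 wheel now minus stop deg 0.5 0.859
0.03 wheel now minus stop deg 0.0 0.912
0.034 wheel now minus stop deg -0.5 0.952
```

The wheel is steady, with only 1 N left tangentially and the handle still gripped. I'm handing in.

```bash
python3 -c "
from rig import *
print(sign_off())"
```

```text
the job is handed in; nothing more can be done
None
```

The mill is set two full turns open and handed in. I gripped the handle and wound it about 160° clockwise to the firm stop, where resistance rose to 11 N and the handle lined up with the red mark. I then backed it off 720° anticlockwise, corrected by about 2° at the end, and the arm still grips the handle.

**Angle:** the gripper's grasp point ended at (0.4954, 0.0959), against (0.4958, 0.0959) at the stop. The spoke bearings in the wrist camera differ from the stop by −0.5° to +0.5°.

**Height and time:** the wheel rose 4.3 mm, against 4 mm expected for two turns. The whole job took about 14 s.

**Hold:** the wheel stayed still over the last 0.4 s, with about 1 N of sideways push and 6–7 N vertical force left on the tool.

**Other objects:** the bowl, jar and mug looked unmoved in the last pictures; I did not measure them.

**Disagreements:**
- The red mark measured 80.7° by camera but about 79° from the arm's stop position, which is within measurement error.
- The rim outline in the scene view was a bad fit and I did not use it.
- The arm hid the wheel from the top camera at the stop.

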